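# Fit a guide roller and bring its circlip to the groove

### The arm

A 7-joint arm with a two-finger parallel gripper is mounted at the origin on the work surface. World frame = base frame: x ahead of the robot, y to its left, z up, the work surface at z = 0. Lengths are in mm, angles in rad, forces in N, time in s.
With the tool pointing down it reaches from about 400 to 875 mm from the base axis. Payload 4.4 kg.
Tool frame: the origin (TCP) lies at the very end of the fingers, on their centre line; the grasp point (between the pads) lies 19 mm behind it; z points along the fingers, y is the line along which they close (so a half turn about z gives the same grasp; the last joint's range is limited). The gripper opens to 85 mm and grips with 20 to 120 N. Pads are 22 mm wide; open, the fingers measure 114 mm over their backs; the gripper's body (76 mm by 85 mm) begins 54 mm behind the grasp point. The pads swing forward as they close: fully open they stand 13 mm farther back than shut.
Start: joints at [-1.374, 0.628, 0.038, 1.517, -0.027, 0.996, -0.02], TCP at [168.836, 627.704, 231.313] pointing down, gripper open.
Joint ranges: [-3.06, 3.06], [-0.37, 2.12], [-1.25, 1.32], [0.18, 2.47], [-1.1, 4.24], [0.23, 1.98], [-2.94, 2.94]. Speed limits (rad/s): [2.57, 2.57, 3.14, 3.14, 3.14, 3.14, 3.14].

### API

Orientations are given as [roll, pitch, yaw] about the fixed x, y, z axes, in that order (R = Rz(yaw) Ry(pitch) Rx(roll)).
In Python, from cell import ctrl gives the robot as it stands.
- The arm moves only by the tool step_arm, never from a script. Its argument "series" is a list that holds one entry, the list of rows, each a list of 7 numbers: the turn, a rotation vector about the tool's x, y, z as a fraction of full scale, then the shift along the tool's x, y, z as a fraction of full scale, then the closure, from 0 (fully open) to 1 (shut). In form: [[[ax, ay, az, tx, ty, tz, gripper], ...]]. A call has 1 to 12 rows; each row shifts and turns the commanded pose from where the row before left it, along the tool's axes as they then stand; what a row does not reach is not made up. Full scale, the value 1, is 150 mm for a shift and 45 degrees for a turn. A row lasts 1/10 s, in which the tool goes at most 50 mm and 8.59 degrees, less where a joint would pass 70% of its speed; a pose out of reach is approached as far as the arm can. A call with a number of a shift or a turn outside -1 to 1 is refused whole. A call with a gripper value outside its range is refused whole. The fingers move at their own pace and stop on an object; the grip force is fixed at half the most. Time passes only in rows, so rows that do not move let the fingers close. It gives the time, the measured TCP pose, the force, the opening and the grip force at its end, in the units of the state.
- ctrl.read_state(): the state, without advancing time (a new reading comes with each control period).
- ctrl.get_image(name): name is "side" or "top"; returns a dict with "img" (384x512x3 uint8, red, green, blue), "fx", "fy", "cx", "cy" (pixels), "dist" ([k1, k2, p1, p2, k3] as OpenCV has them; the pictures are not rectified), "R" (3x3) and "t" (3): a world point X has camera coordinates R X + t. Camera axes: x right, y down, z forward; pixel columns grow to the right and rows downward; lengths in mm; the calibration is good to about 2 mm. A picture is of the moment at which its call begins. There is no depth.
- ctrl.finish_job(): hands the job in; it is judged then, once.
Trained networks look in a picture, given as the dict that the camera call returned (one of the last four; its "shot" number tells which), for a name from the list of things; names that differ only in an ending like _2 or _b are one class to them, and where a whole thing is asked for, a point or a joint stands for the part that bears it (a point fixed in the world has none). Each returns a list of dicts, best first, with "score" (0 to 1); they miss things now and then, are a little off and sometimes report something else, mostly with a low value. They report only what shows in the picture. A call takes as long as a camera call. They do not tell look-alikes from the thing itself.
- ctrl.recognise(picture, thing): "centre" ([column, row] in pixels, amid what is visible of it).
The state is a dict: "clock": time; "qpos": joint angles; "qd": joint speeds; "tau": joint torques, N m; "eef_pos": TCP position; "tool_rot": TCP orientation; "force": force on the tool from outside, world axes, zero at the start; "torque": the same for the moment, N m; "width": finger opening in mm; "gripper_force": force on a finger pad.
Only numpy, scipy, OpenCV 4.12 (cv2) and the standard library are available. Lean on these libraries where they do the work, as an engineer would, in place of code of your own. Each camera call takes 0.05 s, during which the arm holds its last target. There are 200 camera calls.

### The job

Set the orange guide roller over the upright axle stub so that it sits flat on the shoulder, and let go of it. Then take the circlip pliers from their stand with the circlip on their tips, squeeze the handles fully home so that the ring is spread open before it meets the stub, and slide the spread ring down over the end of the stub to the groove just above the roller. Finish while holding it there: handles still fully squeezed, pliers upright, ring centred on the stub and level with the groove, not leaning on the roller or the stub; leave everything else where it is.

Things in the scene. Friction and masses are not known exactly. Their poses are not given: they have to be found in the camera images.
- stub: steel axle stub, fixed upright on a dark base plate 110 x 90 x 14 mm. Origin: underside of the plate, on the axle's axis; z up. A pedestal 48 mm in diameter rises to 60 mm; its top is the shoulder. From there the axle, 32 mm in diameter, goes up to 104 mm, then a cone (24 mm at its tip) to 109 mm. A black groove, 29 mm in diameter, lies at heights 90 to 96 mm.
- seat (a point): point on the axle's axis at the height of the shoulder (60 mm): where the centre of the roller's underside belongs; z up
- groove (a point): point on the axle's axis at mid-height of the groove (93 mm above the table, 33 mm above the shoulder, 3 mm above the top of a seated roller); z up
- stub_end (a point): point on the axle's axis at its free upper end, 109 mm above the table; z up
- roller: bright orange roller lying flat on the table: a plain ring, 56 mm outside diameter, bore 36 mm right through, 30 mm tall, about 150 g. Origin: centre of its underside, z along the bore. It, the grey roller and the green tape share three places at random.
- pliers: circlip pliers, about 220 g, upright in the blue stand, tips down, with the circlip on their tips. Origin: on their centre line, level with mid-thickness of the ring, 56 mm above the table in the stand; z up. Two steel lugs along x, from the hinge 62 mm above the origin to 50 mm each side, carry them on the stand: lift straight up. While the fingers hold them no pose is reported.
- handles (a point): where to grip: on the pliers' centre line 125 mm above their origin, between the two red handles (each 18 mm wide along the pliers' x, 8 mm thick, from 82 to 152 mm above the origin), which stand at +y and -y and close along y. At rest they splay in a V, here 53 mm over their outer faces; squeezed to the firm stop they are parallel, 36 mm. Spring: about 12 N a handle; grip with 30 to 60 N.
- ring (a point): centre of the dark steel circlip (3 mm thick) on the plier tips, same point as the pliers' origin, straight under the handles. Handles squeezed fully, the ring is round, 36 mm inside, 46 mm outside, gap of 70 degrees towards the pliers' -x, and passes the stub; relaxed it is about 25 mm wide inside and does not. It springs back when the handles are let go.
- jaw_left (a joint): squeeze of the pliers' left handle in rad (the right one moves alike): 0 at rest, 0.14 fully squeezed and ring fully spread
- stand: fixed blue stand of the pliers: base plate 125 x 70 x 10 mm, two uprights at 36 to 56 mm to each side along its x, 120 mm tall, free between and above them. Origin: centre of its underside; its x and y lie along those of the pliers.
- old_roller: grey used roller of the same size as the orange one; leave it. Origin: centre of its underside
- tape: green ring of a tape roll, 60 mm diameter, 19 mm tall; leave it. Origin: centre of its underside
- green_marker: marker pen with a green cap, lying, 130 mm long along its x, 15 mm thick; leave it. Origin: under its middle
- red_marker: marker pen with a red cap, lying, 130 mm long along its x, 15 mm thick; leave it. Origin: under its middle
- caliper: steel caliper with a black display, lying, 190 mm long along its x, 10 mm thick, at the far left; leave it. Origin: under its middle
- screwdriver: screwdriver with a blue handle, lying along its x; leave it. Origin: under its middle
- oil_can: red can, 60 mm diameter, 130 mm tall, at the right; leave it. Origin: centre of its underside
There are look-alikes about, which are no part of the job. What is shaped like the stub but green or turquoise is not meant.

How it is judged (in metres and radians):
On the way, in this order (a step that is already met when the one before it is completed fails the run):
1. the orange roller sits flat on the stub's shoulder and is let go (z of roller in the frame of seat between -0.004 and 0.004 m and horizontal distance between roller and seat below 0.005 m and angle between roller's own z axis and vertical below 0.08 rad and contact force between the fingers and roller below 0.3 N), for 0.2 s.
2. the ring is spread while it is higher than the end of the stub (value of joint jaw_left above 0.115 rad and z of pliers in the frame of stub_end above 0.003 m), for 0.2 s.
At the end, for the whole second after the job is handed in: Roller seated within 4 mm in height, 5 mm sideways, 0.08 rad, not touched. Pliers held still, squeezed (jaw_left over 0.115), upright within 0.12 rad; ring within 5 mm of the axis and 3 mm of the groove's mid-height, under 10 N on roller and on stub (all of step 1 and value of joint jaw_left above 0.115 rad and z of pliers in the frame of groove between -0.003 and 0.003 m and horizontal distance between pliers and groove below 0.005 m and angle between pliers's own z axis and vertical below 0.12 rad and contact force between the fingers and pliers above 5 N and contact force between pliers and roller below 10 N and contact force between pliers and stub below 10 N and linear speed of pliers below 0.02 m/s); the arm keeps its last pose, push and grip.
It fails at once if something else on the table was moved by more than 30 mm (distance of any of old_roller, tape, green_marker, red_marker, caliper, screwdriver, oil_can from where it was at the start of the episode above 0.03 m).
It also fails if it takes over 53 s, if anything falls off the work surface, if the arm or the gripper's body presses on something with over 40 N, if the wrist force passes 120 N, or if a joint passes its speed limit or range.

## Working session

There is one attempt and no reset: what is moved stays moved. The work goes in short steps, Python scripts to look and compute and a tool call to move; the robot and the scene stay as the last step left them, time stands still between calls to the robot, and variables do not carry over. Pictures are saved under pics/ and viewed, at most 10 in all, crops included, and the job is handed in when it is done.

Besides the shell and the picture viewer there is one more tool, called after ">>>" as name(argument=value, ...) on one line, values as JSON. step_arm: Moves the arm, as the interface text tells. Shift numbers are shares of 150 mm and turn numbers shares of 45 degrees, none past 1 either way. Its arguments: {"type":"object","properties":{"series":{"type":"array","items":{"type":"array","items":{"type":"array","items":{"type":"number","minimum":-1,"maximum":1}}}}},"required":["series"]}

```bash
ls; mkdir -p pics
python3 - <<'E'
from cell import ctrl
import cv2,numpy as np,json
s=ctrl.read_state(); print({k:np.round(v,3).tolist() for k,v in s.items()})
for n in("side","top"):
    p=ctrl.get_image(n); cv2.imwrite(f"pics/{n}0.png",p["img"][:,:,::-1])
    print(n,[p[k] for k in("fx","fy","cx","cy","dist")],np.round(p["R"],4).tolist(),np.round(p["t"],1).tolist())
    for t in("stub","roller","pliers","ring","stand","handles"):
        print(t,[(np.round(d["centre"]).tolist(),round(d["score"],2)) for d in ctrl.recognise(p,t)[:4]])
E
```

```text
pics
{'clock': 0.0, 'qpos': [-1.374, 0.629, 0.038, 1.518, -0.027, 0.996, -0.02], 'qd': [-0.001, 0.001, 0.003, 0.001, -0.0, 0.001, -0.0], 'tau': [-0.001, -56.338, 1.226, -19.345, 0.011, 0.01, 0.0], 'eef_pos': [168.683, 627.084, 230.368], 'tool_rot': [-3.14, 0.0, 2.879], 'force': [0.863, -0.559, 0.164], 'torque': [0.011, -0.012, -0.039], 'gripper_force': 0.0, 'width': 85.17}
side [348.35228760565144, 348.35228760565144, 260.38087141811883, 195.26003212247102, array([0.01828361, 0.        , 0.        , 0.        , 0.        ])] [[-0.9737, -0.2276, -0.0093], [-0.1209, 0.5509, -0.8258], [0.1931, -0.8029, -0.5639]] [526.8, 172.3, 923.4]
stub [([320.0, 243.0], 0.97), ([255.0, 235.0], 0.69), ([337.0, 180.0], 0.63), ([322.0, 305.0], 0.6)]
roller [([289.0, 176.0], 0.72)]
pliers [([239.0, 276.0], 0.85)]
ring [([240.0, 276.0], 0.7), ([245.0, 315.0], 0.26)]
stand [([164.0, 270.0], 0.67), ([245.0, 316.0], 0.65)]
handles [([243.0, 276.0], 0.92), ([243.0, 313.0], 0.51)]
top [355.48137029910725, 355.48137029910725, 249.63911818200572, 186.69463277887073, array([0.0252861, 0.       , 0.       , 0.       , 0.       ])] [[-0.0186, -0.9997, -0.0157], [-0.981, 0.0213, -0.1928], [0.193, 0.0118, -0.9811]] [-34.0, 552.0, 958.4]
stub [([153.0, 263.0], 0.97), ([228.0, 194.0], 0.81), ([222.0, 255.0], 0.77)]
roller [([350.0, 204.0], 0.72)]
pliers [([118.0, 201.0], 0.97)]
ring [([117.0, 201.0], 0.95), ([140.0, 210.0], 0.28)]
stand [([142.0, 209.0], 0.7)]
handles [([117.0, 201.0], 0.73)]
```

View pics/side0.png

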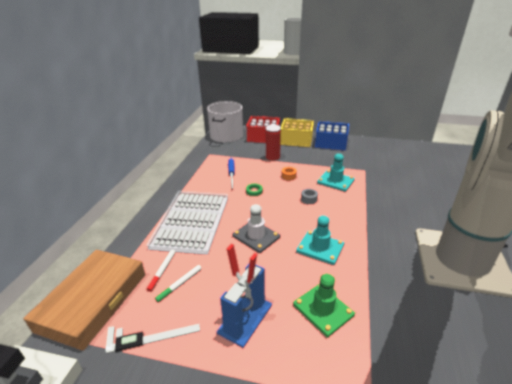

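View pics/top0.png

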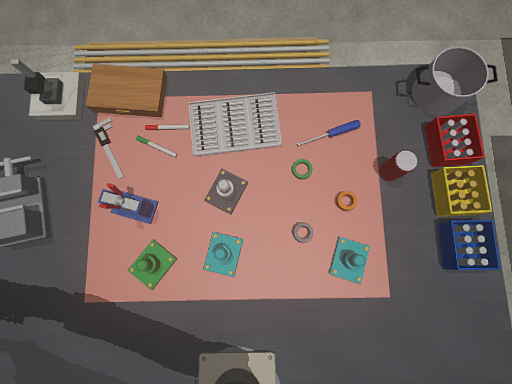

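The real stub is the one on the dark plate: top (225,188), side (256,225). The orange roller is at top (346,200), side (289,173). The stand with the pliers is at top (128,204), side (245,300). I'll enlarge these for segmentation.

Run:
```python
import cv2,numpy as np
t=cv2.imread("pics/top0.png");s=cv2.imread("pics/side0.png")
def c(i,x,y,w,h,W,H): return cv2.resize(i[y:y+h,x:x+w],(W,H),interpolation=cv2.INTER_CUBIC)
a=np.hstack([c(t,90,175,75,56,400,299),c(t,190,160,75,56,400,299)])
b=np.hstack([c(s,205,235,80,112,214,300),c(s,225,195,65,65,300,300),c(s,270,155,60,63,286,300)])
cv2.imwrite("pics/crop0.png",np.vstack([a,b]))
```

```text
(no output)
```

View pics/crop0.png

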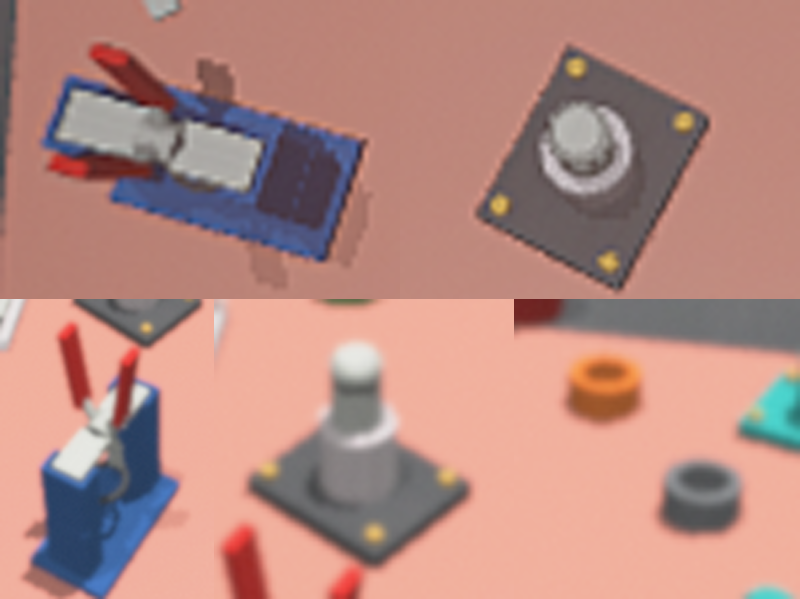

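```bash
cat > fit.py <<'E'
import cv2,numpy as np
from scipy.optimize import minimize
SS=4
def proj(p,X):
    r,_=cv2.Rodrigues(np.array(p["R"])); K=np.array([[p["fx"],0,p["cx"]],[0,p["fy"],p["cy"]],[0,0,1.]])
    return cv2.projectPoints(np.float64(X).reshape(-1,1,3),r,np.float64(p["t"]),K,np.float64(p["dist"]))[0][:,0]
def box(x0,x1,y0,y1,z0,z1): return np.array([[x,y,z] for x in(x0,x1) for y in(y0,y1) for z in(z0,z1)],float)
def cyl(r0,r1,z0,z1):
    a=np.linspace(0,2*np.pi,40,endpoint=False); f=lambda r,z:np.c_[r*np.cos(a),r*np.sin(a),0*a+z]
    return np.vstack([f(r0,z0),f(r1,z1)])
def place(P,q):
    c,s=np.cos(q[2]),np.sin(q[2]); return P@np.array([[c,s,0],[-s,c,0],[0,0,1]])+[q[0],q[1],0]
def render(p,parts,q,roi):
    x,y,w,h=roi; m=np.zeros((h*SS,w*SS),np.uint8)
    for P in parts:
        u=(proj(p,place(P,q))-[x,y]+.5)*SS-.5
        cv2.fillConvexPoly(m,cv2.convexHull(np.round(u*16).astype(np.int32)),255,shift=4)
    return cv2.resize(m,(w,h),interpolation=cv2.INTER_AREA)/255.
def fit(views,parts,q0,step=(8,8,.15)):
    # views: (picture, roi, mask float, weight)
    def cost(q): return sum((w*(render(p,parts,q,r)-m)**2).sum() for p,r,m,w in views)
    best=None
    for k in range(2):
        s=np.vstack([q0]+[np.array(q0)+np.eye(3)[i]*step[i] for i in range(3)])
        o=minimize(cost,q0,method="Nelder-Mead",options=dict(initial_simplex=s,xatol=.05,fatol=.05)); q0=o.x
    return o.x,o.fun,sum(v[2].sum() for v in views)
def ray(p,uv,z):
    K=np.array([[p["fx"],0,p["cx"]],[0,p["fy"],p["cy"]],[0,0,1.]])
    n=cv2.undistortPoints(np.float64([[uv]]),K,np.float64(p["dist"]))[0,0]; R=np.array(p["R"])
    d=R.T@[n[0],n[1],1]; c=-R.T@np.array(p["t"]); return c+d*(z-c[2])/d[2]
STUB=[box(-55,55,-45,45,0,14),cyl(24,24,14,60),cyl(16,16,60,104),cyl(16,12,104,109)]
ROLLER=[cyl(28,28,0,30)]
def cut(p,roi): x,y,w,h=roi; return p["img"][y:y+h,x:x+w].astype(float)
def sat(c): return 1-c.min(2)/np.maximum(c.max(2),1)
def filled(m):
    cs,_=cv2.findContours(m.astype(np.uint8),cv2.RETR_EXTERNAL,cv2.CHAIN_APPROX_NONE); o=np.zeros(m.shape,np.uint8)
    cv2.drawContours(o,[max(cs,key=cv2.contourArea)],-1,1,-1); return o.astype(float)
E
cat > m1.py <<'E'
from cell import ctrl
from fit import *
S=ctrl.get_image("side");T=ctrl.get_image("top")
V=[(T,(195,160,62,60)),(S,(228,198,58,55))]
def views(V,f,fill=True):
    o=[]
    for p,r in V:
        m=f(cut(p,r)); m=filled(m) if fill else m.astype(float); o.append((p,r,m,np.ones_like(m)))
    return o
q0=ray(T,(225,189),20)
for v in (0,1,None):
    W=views(V,lambda c:sat(c)<.17); W=W if v is None else [W[v]]
    b=min((fit(W,STUB,[q0[0],q0[1],a]) for a in(.5,-.5,1.1,-1.1)),key=lambda b:b[1]); print("stub",v,np.round(b[0],2),b[1:])
V=[(T,(330,185,34,32)),(S,(278,163,22,22))]
q0=ray(T,(346,201),15)
for v in (0,1,None):
    W=views(V,lambda c:(sat(c)>.62)); W=W if v is None else [W[v]]
    b=fit(W,ROLLER,[q0[0],q0[1],0]); print("roller",v,np.round(b[0],2),b[1:])
V=[(T,(92,180,72,50)),(S,(212,255,65,92))]; q0=ray(T,(130,204),40)
for v in (0,1,None):
    W=[]
    for p,r in V:
        c=cut(p,r); m=(c[:,:,2]>c[:,:,0]*1.12); red=(sat(c)>.6)&(c[:,:,0]>c[:,:,2]*1.3); grey=(sat(c)<.15)
        W.append((p,r,m.astype(float),1.-cv2.dilate((red|grey).astype(np.uint8),np.ones((2,2)))))
    W=W if v is None else [W[v]]
    b=min((fit(W,[box(-62.5,62.5,-35,35,0,10),box(36,56,-h,h,10,120),box(-56,-36,-h,h,10,120)],[q0[0],q0[1],a])+(h,) for a in(1.4,-1.4) for h in(15,20,25,35)),key=lambda b:b[1]); print("stand",v,np.round(b[0],2),b[1:])
for n,p in(("t",T),("s",S)):
    i=p["img"].astype(int); x,y=(92,180) if n=="t" else (212,240); c=i[y:y+92,x:x+70]
    m=(c[:,:,0]>1.6*c[:,:,1])&(c[:,:,0]>1.6*c[:,:,2]); k,l,st,ce=cv2.connectedComponentsWithStats(m.astype(np.uint8))
    print([(st[j,4],np.round(ce[j]+[x,y],1).tolist()) for j in range(1,k) if st[j,4]>15])
E
python3 m1.py
```

```text
stub 0 [ 5.4946e+02  2.6920e+01 -5.1000e-01] (np.float64(69.32112264513648), np.float64(1062.0))
stub 1 [549.89  21.6   -0.55] (np.float64(189.4707112648981), np.float64(958.0))
stub None [ 5.4915e+02  2.5370e+01 -5.2000e-01] (np.float64(271.72438292964245), np.float64(2020.0))
roller 0 [ 5.1154e+02 -3.2434e+02  2.0000e-02] (np.float64(39.718508266051515), np.float64(303.0))
roller 1 [ 5.1236e+02 -3.3087e+02  1.4000e-01] (np.float64(55.02961937716263), np.float64(142.0))
roller None [ 510.27 -324.87    0.  ] (np.float64(101.02182237600923), np.float64(445.0))
stand 0 [508.83 300.09  -1.87] (np.float64(224.25074971164935), np.float64(547.0), 15)
stand 1 [507.62 297.1   -1.88] (np.float64(110.39784698193003), np.float64(2051.0), 15)
stand None [507.77 297.16   1.26] (np.float64(348.13990003844674), np.float64(2598.0), 15)
[(np.int32(91), [113.8, 188.6]), (np.int32(72), [107.6, 205.9])]
[(np.int32(267), [232.4, 258.9]), (np.int32(165), [251.8, 265.3])]
```

The steel stub is near (549, 26), the roller near (511, −325) and the stand near (508, 298) with x-axis yaw 1.26. All three are in reach and match the sizes given. Now I'll move towards the roller.

>>> step_arm(series=[[[0, 0, 0, -0.246, -0.195, 0, 0], [0, 0, 0, -0.246, -0.195, 0, 0], [0, 0, 0, -0.246, -0.195, 0, 0], [0, 0, 0, -0.246, -0.195, 0, 0], [0, 0, 0, -0.246, -0.195, 0, 0], [0, 0, 0, -0.246, -0.195, 0, 0], [0, 0, 0, -0.246, -0.195, 0, 0], [0, 0, 0, -0.246, -0.195, 0, 0], [0, 0, 0, -0.246, -0.195, 0, 0], [0, 0, 0, -0.246, -0.195, 0, 0], [0, 0, 0, -0.246, -0.195, 0, 0], [0, 0, 0, -0.246, -0.195, 0, 0]]])

```text
clock: 2.0
eef_pos: [506.3, 172.2, 231.6]
tool_rot: [3.141, 0.001, 2.879]
force: [0.2, 0.2, -0.2]
width: 85.8
gripper_force: 0.0
```

>>> step_arm(series=[[[0, 0, 0, -0.246, -0.195, 0, 0], [0, 0, 0, -0.246, -0.195, 0, 0], [0, 0, 0, -0.246, -0.195, 0, 0], [0, 0, 0, -0.02, -0.327, 0, 0], [0, 0, 0, -0.02, -0.327, 0, 0], [0, 0, 0, -0.02, -0.327, 0, 0], [0, 0, 0, -0.02, -0.327, 0, 0], [0, 0, 0, -0.02, -0.327, 0, 0], [0, 0, 0, -0.02, -0.327, 0, 0], [0, 0, 0, -0.02, -0.327, 0, 0], [0, 0, 0, -0.02, -0.327, 0.1, 0], [0, 0, 0, 0, 0, 0.1, 0]]])

```text
clock: 3.2
eef_pos: [507.3, -333.8, 202.1]
tool_rot: [-3.134, 0.002, 2.867]
force: [0.1, -0.3, 0.0]
width: 85.0
gripper_force: 0.0
```

Run:
```python
from cell import ctrl
import numpy as np
s=ctrl.read_state(); print({k:np.round(s[k],3).tolist() for k in("qpos","eef_pos","tool_rot")})
```

```text
{'qpos': [0.476, 0.597, 0.09, 1.68, -0.058, 0.863, 1.884], 'eef_pos': [507.285, -333.789, 202.089], 'tool_rot': [-3.134, 0.002, 2.867]}
```

>>> step_arm(series=[[[0, 0, 0, 0, 0, 0.333, 0], [0, 0, 0, 0, 0, 0.333, 0], [0, 0, 0, 0, 0, 0.2, 0], [0, 0, 0, 0, 0, 0, 0], [0, 0, 0, 0, 0, 0, 0]]])

```text
clock: 3.7
eef_pos: [511.2, -323.9, 72.2]
tool_rot: [-3.141, 0.0, 2.879]
force: [0.7, -0.2, 0.6]
width: 85.2
gripper_force: 0.0
```

Run:
```python
from cell import ctrl
import numpy as np,cv2
s=ctrl.read_state(); print({k:np.round(s[k],3).tolist() for k in("eef_pos","tool_rot")})
t=ctrl.get_image("top")["img"];s=ctrl.get_image("side")["img"]
c=lambda i,x,y:cv2.resize(i[y:y+75,x:x+75,::-1],(400,400),interpolation=cv2.INTER_CUBIC)
cv2.imwrite("pics/a1.png",np.hstack([c(t,310,160),c(s,250,130)]))
```

```text
{'eef_pos': [511.173, -323.927, 72.212], 'tool_rot': [-3.141, 0.0, 2.879]}
```

View pics/a1.png

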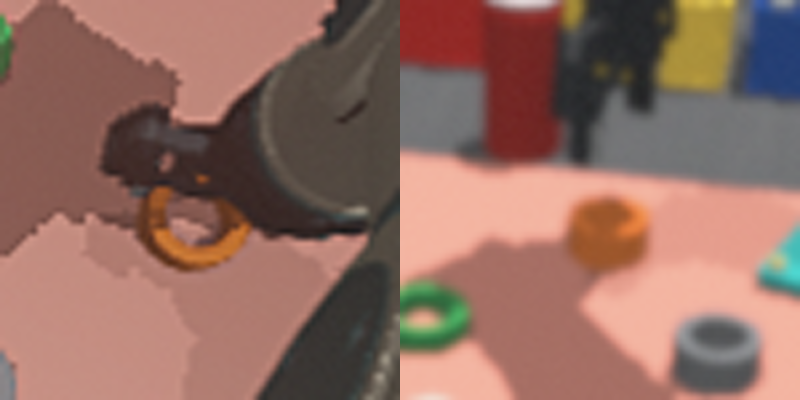

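Run:
```python
from cell import ctrl
from fit import *
for n,o in(("top",(310,160)),("side",(250,130))):
    p=ctrl.get_image(n)
    P=[[511.2+d*.26,-323.9+d*.966,z] for d,z in((0,72),(-47,85),(47,85),(0,145),(0,0))]
    print(n,np.round((proj(p,P)-o)*5.33).tolist(), -np.array(p["R"]).T@p["t"])
```

```text
top [[218.0, 200.0], [316.0, 217.0], [133.0, 174.0], [258.0, 175.0], [183.0, 221.0]] [ 355.89844432  -57.01811512 1046.22762366]
side [[208.0, 157.0], [237.0, 111.0], [179.0, 171.0], [212.0, 57.0], [204.0, 249.0]] [355.52430963 766.40158896 667.96430095]
```

The fingertips show at side crop (580,160) and (645,105), where projection puts them, and they straddle the roller at (607,235). I'll descend and grip.

>>> step_arm(series=[[[0, 0, 0, 0, 0, 0.25, 0], [0, 0, 0, 0, 0, 0.2, 0], [0, 0, 0, 0, 0, 0, 0], [0, 0, 0, 0, 0, 0, 1], [0, 0, 0, 0, 0, 0, 1], [0, 0, 0, 0, 0, 0, 1], [0, 0, 0, 0, 0, 0, 1], [0, 0, 0, 0, 0, 0, 1]]])

```text
clock: 4.7
eef_pos: [512.3, -324.6, 7.0]
tool_rot: [-3.141, 0.004, 2.879]
force: [-0.8, 0.8, 5.9]
width: 53.9
gripper_force: 63.0
```

>>> step_arm(series=[[[0, 0, 0, 0, 0, -0.15, 1], [0, 0, 0, 0, 0, -0.3, 1], [0, 0, 0, 0, 0, -0.3, 1], [0, 0, 0, 0, 0, -0.25, 1], [0, 0, 0, 0, 0.3, 0, 1], [0, 0, 0, 0, 0.32, 0, 1], [0, 0, 0, 0, 0.32, 0, 1], [0, 0, 0, 0, 0.32, 0, 1], [0, 0, 0, 0, 0.32, 0, 1], [0, 0, 0, 0, 0, 0, 1], [0, 0, 0, 0, 0, 0, 1]]])

```text
clock: 5.8
eef_pos: [573.1, -92.9, 155.6]
tool_rot: [3.141, 0.002, 2.883]
force: [-0.1, -0.4, -1.5]
width: 53.5
gripper_force: 63.9
```

```bash
cat > m2.py <<'E'
from cell import ctrl
from fit import *
import sys
# where is the held roller relative to the TCP: orange pixels, both views
s=ctrl.read_state(); e=s["eef_pos"]; print(np.round(e,1),np.round(s["tool_rot"],3))
out=[]
for n in("top","side"):
    p=ctrl.get_image(n); u=proj(p,[[e[0],e[1],e[2]+15]])[0].astype(int); r=(u[0]-25,u[1]-25,50,50); c=cut(p,r)
    m=(sat(c)>.62)&(c[:,:,0]>1.5*c[:,:,2])&(c[:,:,1]>c[:,:,2]*1.25); ys,xs=np.nonzero(m)
    print(n,u,m.sum(),"box",xs.min()+r[0],xs.max()+r[0],ys.min()+r[1],ys.max()+r[1])
    for zb in(-8,-6,-4):
        q=proj(p,cyl(28,28,0,30)+[e[0],e[1],e[2]+zb]); print(zb,np.round([q[:,0].min(),q[:,0].max(),q[:,1].min(),q[:,1].max()],1))
    out.append(cv2.resize(c.astype(np.uint8)[:,:,::-1],(400,400),interpolation=cv2.INTER_CUBIC))
cv2.imwrite(f"pics/{sys.argv[1]}.png",np.hstack(out))
E
python3 m2.py h1
```

```text
[573.1 -92.9 155.6] [3.141e+00 2.000e-03 2.883e+00]Traceback (most recent call last):
  File "m2.py", line 10, in <module>
    print(n,u,m.sum(),"box",xs.min()+r[0],xs.max()+r[0],ys.min()+r[1],ys.max()+r[1])
                            ~~~~~~^^
    return umr_minimum(a, axis, None, out, keepdims, initial, where)
ValueError: zero-size array to reduction operation minimum which has no identity
```

```bash
sed -i 's/("top","side")/("side",)/' m2.py; python3 m2.py h1
```

```text
[572.6 -95.2 155.5] [-3.141e+00  2.000e-03  2.879e+00]
side [256 164] 139 box 257 280 139 173
-8 [247.  266.3 157.6 176.1]
-6 [247.  266.3 157.  175.5]
-4 [247.  266.3 156.4 174.9]
```

View pics/h1.png

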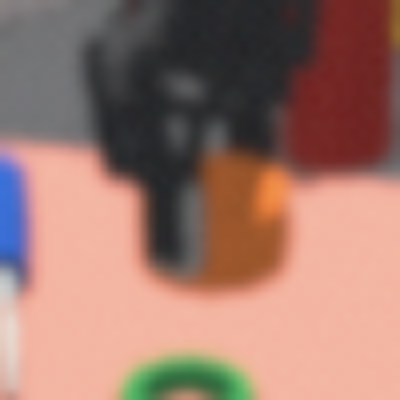

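The roller is held level, its right edge at column 267 against 266.3 predicted, so it is centred to about 2 mm. Next I'll move over the stub.

>>> step_arm(series=[[[0, 0, 0, 0.119, 0.248, 0, 1], [0, 0, 0, 0.119, 0.248, 0, 1], [0, 0, 0, 0.119, 0.248, 0, 1], [0, 0, 0, 0, 0, 0.2, 1], [0, 0, 0, 0, 0, 0, 1], [0, 0, 0, 0, 0, 0, 1], [0, 0, 0, 0, 0, 0, 1]]])

```text
clock: 6.6
eef_pos: [550.6, 24.3, 125.4]
tool_rot: [-3.141, 0.002, 2.875]
force: [-0.2, -0.5, -1.6]
width: 53.4
gripper_force: 64.0
```

```bash
cat > m3.py <<'E'
from cell import ctrl
import cv2,numpy as np,sys
s=ctrl.read_state(); print({k:np.round(s[k],2).tolist() for k in("eef_pos","tool_rot","force","torque")})
p=ctrl.get_image("side")["img"]
cv2.imwrite(f"pics/{sys.argv[1]}.png",cv2.resize(p[175:255,220:300,::-1],(560,560),interpolation=cv2.INTER_CUBIC))
E
python3 m3.py h2
```

```text
{'eef_pos': [550.57, 24.34, 125.35], 'tool_rot': [-3.14, 0.0, 2.87], 'force': [-0.25, -0.51, -1.59], 'torque': [-0.01, -0.04, -0.0]}
```

View pics/h2.png

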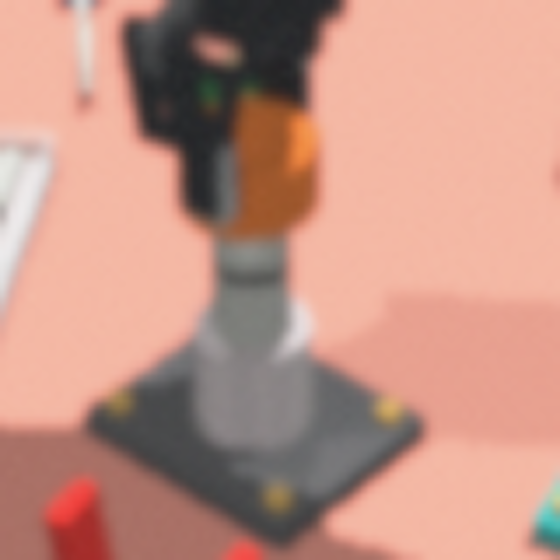

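The roller is at crop (255,165) and the stub axis at column 251, so they line up to about 2 mm. The cone will take up the rest. I'll lower gently.

>>> step_arm(series=[[[0, 0, 0, -0.005, 0.015, 0, 1], [0, 0, 0, 0, 0, 0.04, 1], [0, 0, 0, 0, 0, 0.04, 1], [0, 0, 0, 0, 0, 0.04, 1], [0, 0, 0, 0, 0, 0.03, 1], [0, 0, 0, 0, 0, 0, 1]]])

```text
clock: 7.25
eef_pos: [550.3, 28.9, 100.8]
tool_rot: [-3.141, -0.002, 2.879]
force: [0.9, 0.1, -0.7]
width: 53.8
gripper_force: 64.1
```

>>> step_arm(series=[[[0, 0, 0, 0, 0, 0.05, 1], [0, 0, 0, 0, 0, 0.05, 1], [0, 0, 0, 0, 0, 0.05, 1], [0, 0, 0, 0, 0, 0.04, 1], [0, 0, 0, 0, 0, 0, 1], [0, 0, 0, 0, 0, 0, 1]]])

```text
clock: 7.85
eef_pos: [550.7, 28.8, 73.0]
tool_rot: [-3.141, -0.001, 2.879]
force: [-0.5, -0.5, -2.1]
width: 53.8
gripper_force: 64.0
```

>>> step_arm(series=[[[0, 0, 0, 0, 0, 0.02, 1], [0, 0, 0, 0, 0, 0.015, 1], [0, 0, 0, 0, 0, 0.01, 1], [0, 0, 0, 0, 0, 0, 1], [0, 0, 0, 0, 0, 0, 1]]])

```text
clock: 8.35
eef_pos: [550.9, 28.7, 67.0]
tool_rot: [-3.142, 0.0, 2.879]
force: [-2.8, -1.1, 6.1]
width: 53.4
gripper_force: 64.6
```

The roller is seated: TCP z is 67 and there is 6 N upward. I'll release it and rise.

>>> step_arm(series=[[[0, 0, 0, 0, 0, 0, 0], [0, 0, 0, 0, 0, 0, 0], [0, 0, 0, 0, 0, 0, 0], [0, 0, 0, 0, 0, 0, 0], [0, 0, 0, 0, 0, -0.1, 0], [0, 0, 0, 0, 0, -0.333, 0], [0, 0, 0, 0, 0, -0.333, 0], [0, 0, 0, 0, 0, -0.333, 0], [0, 0, 0, 0, 0, -0.2, 0], [0, 0, 0, -0.3, 0, 0, 0], [0, 0, 0, -0.3, 0, 0, 0], [0, 0, 0, 0, 0, 0, 0]]])

```text
clock: 9.55
eef_pos: [642.6, 3.2, 261.0]
tool_rot: [-3.141, 0.005, 2.877]
force: [-0.4, -0.7, -0.1]
width: 85.8
gripper_force: 0.0
```

```bash
cat > m4.py <<'E'
from cell import ctrl
from fit import *
S=ctrl.get_image("side");T=ctrl.get_image("top")
def hb(s):
    b=box(-9,9,10*s,18*s,82,152); a=.14*s; y,z=b[:,1].copy(),b[:,2]-62
    b[:,1]=y*np.cos(a)+z*np.sin(a); b[:,2]=-y*np.sin(a)+z*np.cos(a)+62+56; return b
H=[hb(1),hb(-1)]
W=[]
for p,r in((T,(95,178,40,36)),(S,(222,238,42,50))):
    c=cut(p,r); m=(c[:,:,0]>1.9*c[:,:,1])&(c[:,:,0]>1.9*c[:,:,2]); W.append((p,r,m.astype(float),np.ones(m.shape)))
for v in(W[:1],W[1:],W):
    b=min((fit(v,H,[508,298,a]) for a in(1.1,1.4)),key=lambda b:b[1]); print("handles",np.round(b[0],2),b[1:])
q=b[0]
R=[cyl(28,28,60,90)]; W=[]
for p,r in((T,(205,168,40,40)),(S,(235,190,45,45))):
    c=cut(p,r); m=(sat(c)>.55)&(c[:,:,0]>1.9*c[:,:,2]); m=filled(m); W.append((p,r,m,np.ones(m.shape)))
for v in(W[:1],W[1:]):
    b=fit(v,R,[550,27,0]); print("roller",np.round(b[0],2),b[1:])
# stub plate, with roller added
for p,r in((T,(195,160,62,60)),(S,(228,190,60,62))):
    c=cut(p,r); m=(sat(c)<.2)|((sat(c)>.55)&(c[:,:,0]>1.9*c[:,:,2])); m=filled(m)
    for z in (1,):
        b=fit([(p,r,m,np.ones(m.shape))],STUB+R,[549,26,-.52]); print("stub",np.round(b[0],2),b[1:])
I=lambda p,x,y:cv2.resize(p["img"][y:y+70,x:x+70,::-1],(400,400),interpolation=cv2.INTER_CUBIC)
cv2.imwrite("pics/r1.png",np.hstack([I(T,190,155),I(S,225,190)]))
E
python3 m4.py
```

```text
handles [510.59 295.8    1.53] (np.float64(169.93216455209534), np.float64(5.0))
handles [507.69 292.58   1.43] (np.float64(81.40522875816993), np.float64(380.0))
handles [507.8  291.91   1.45] (np.float64(255.63023452518263), np.float64(385.0))
roller [5.5067e+02 2.7040e+01 8.0000e-02] (np.float64(262.8312341407151), np.float64(88.0))
roller [5.4915e+02 2.6210e+01 8.0000e-02] (np.float64(144.13983852364476), np.float64(219.0))
stub [552.85  49.47  -0.8 ] (np.float64(1189.5029296424452), np.float64(2378.0))
stub [547.02  25.15  -0.58] (np.float64(536.3403767781622), np.float64(703.0))
```

View pics/r1.png

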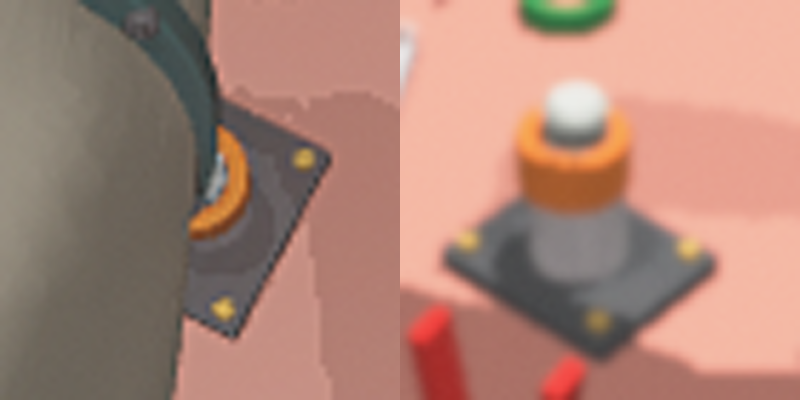

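The roller sits flat on the shoulder, at side crop (575,165). The arm hides the stub from above, so I'll fit the pliers' handles on the starting pictures.

```bash
cat > m5.py <<'E'
from cell import ctrl
from fit import *
S=dict(ctrl.get_image("side"));T=dict(ctrl.get_image("top"))
S["img"]=cv2.imread("pics/side0.png")[:,:,::-1];T["img"]=cv2.imread("pics/top0.png")[:,:,::-1]
def hb(s):
    b=box(-9,9,10*s,18*s,82,152); a=.14*s; y,z=b[:,1].copy(),b[:,2]-62
    b[:,1]=y*np.cos(a)+z*np.sin(a); b[:,2]=-y*np.sin(a)+z*np.cos(a)+62+56; return b
H=[hb(1),hb(-1)]
W=[]
for p,r in((T,(95,178,40,36)),(S,(222,238,42,50))):
    c=cut(p,r); m=(c[:,:,0]>1.5*c[:,:,1])&(c[:,:,0]>1.5*c[:,:,2])&(sat(c)>.5); W.append((p,r,m.astype(float),np.ones(m.shape)))
for v in(W[:1],W[1:],W):
    b=min((fit(v,H,[508,298,a]) for a in(1.1,1.4)),key=lambda b:b[1]); print("handles",np.round(b[0],2),b[1:])
for th in(.2,.25,.3):
    r=(228,198,58,55); c=cut(S,r); m=filled(sat(c)<th)
    b=fit([(S,r,m,np.ones(m.shape))],STUB,[549,26,-.52]); print("stub side",th,np.round(b[0],2),b[1:])
    r=(195,160,62,60); c=cut(T,r); m=filled(sat(c)<th)
    b=fit([(T,r,m,np.ones(m.shape))],STUB,[549,26,-.52]); print("stub top",th,np.round(b[0],2),b[1:])
E
python3 m5.py
```

```text
handles [508.15 299.09   1.27] (np.float64(33.310111495578624), np.float64(152.0))
handles [507.84 292.7    1.48] (np.float64(94.63063437139562), np.float64(346.0))
handles [507.33 296.48   1.39] (np.float64(157.2091195693964), np.float64(498.0))
stub side 0.2 [549.56  23.47  -0.58] (np.float64(165.81662437524028), np.float64(987.0))
stub top 0.2 [ 5.4942e+02  2.6940e+01 -5.1000e-01] (np.float64(60.44710495963091), np.float64(1071.0))
stub side 0.25 [ 5.4934e+02  2.2070e+01 -5.2000e-01] (np.float64(130.30923490965014), np.float64(1028.0))
stub top 0.25 [ 5.4941e+02  2.6780e+01 -5.1000e-01] (np.float64(48.930795847750865), np.float64(1085.0))
stub side 0.3 [ 5.4919e+02  2.2430e+01 -5.0000e-01] (np.float64(106.31617070357555), np.float64(1078.0))
stub top 0.3 [ 5.4949e+02  2.6100e+01 -5.0000e-01] (np.float64(32.617839292579774), np.float64(1104.0))
```

>>> step_arm(series=[[[0, 0, 0.187, 0, 0, 0, 0], [0, 0, 0.187, 0, 0, 0, 0], [0, 0, 0.187, 0, 0, 0, 0], [0, 0, 0.187, 0, 0, 0, 0], [0, 0, 0.187, 0, 0, 0, 0], [0, 0, 0.187, 0, 0, 0, 0], [0, 0, 0.187, 0, 0, 0, 0], [0, 0, 0.187, 0, 0, 0, 0], [0, 0, 0.187, 0, 0, 0, 0], [0, 0, 0.187, 0, 0, 0, 0], [0, 0, 0.187, 0, 0, 0, 0], [0, 0, 0, 0, 0, 0, 0]]])

```text
clock: 10.95
eef_pos: [636.9, 6.4, 261.4]
tool_rot: [-3.141, -0.0, 1.263]
force: [0.8, -0.3, 0.4]
width: 85.3
gripper_force: 0.0
```

>>> step_arm(series=[[[0, 0, 0, 0.23, -0.207, 0, 0], [0, 0, 0, 0.23, -0.207, 0, 0], [0, 0, 0, 0.23, -0.207, 0, 0], [0, 0, 0, 0.23, -0.207, 0, 0], [0, 0, 0, 0.23, -0.207, 0, 0], [0, 0, 0, 0.23, -0.207, 0, 0], [0, 0, 0, 0.23, -0.207, 0, 0], [0, 0, 0, 0, 0, 0, 0], [0, 0, 0, 0, 0, 0, 0], [0, 0, 0, 0, 0, 0, 0]]])

```text
clock: 11.95
eef_pos: [504.0, 300.2, 261.7]
tool_rot: [3.141, 0.0, 1.264]
force: [-0.0, 1.0, -0.7]
width: 85.1
gripper_force: 0.0
```

>>> step_arm(series=[[[0, 0, 0, 0, 0.028, 0.2, 0], [0, 0, 0, 0, 0, 0.15, 0], [0, 0, 0, 0, 0, 0.15, 0], [0, 0, 0, 0, 0, 0.145, 0], [0, 0, 0, 0, 0, 0, 0], [0, 0, 0, 0, 0, 0, 0]]])

```text
clock: 12.55
eef_pos: [508.7, 298.8, 165.1]
tool_rot: [3.141, 0.0, 1.262]
force: [-0.3, 0.5, 0.8]
width: 85.2
gripper_force: 0.0
```

```bash
cat > m6.py <<'E'
from cell import ctrl
import cv2,numpy as np,sys
s=ctrl.read_state(); print({k:np.round(s[k],2).tolist() for k in("eef_pos","tool_rot","force","torque","width","gripper_force")})
x,y=int(sys.argv[2]),int(sys.argv[3])
p=ctrl.get_image("side")["img"]
cv2.imwrite(f"pics/{sys.argv[1]}.png",cv2.resize(p[y:y+110,x:x+110,::-1],(600,600),interpolation=cv2.INTER_CUBIC))
E
python3 m6.py g1 190 235
```

```text
{'eef_pos': [508.68, 298.8, 165.12], 'tool_rot': [3.14, 0.0, 1.26], 'force': [-0.28, 0.47, 0.82], 'torque': [-0.02, -0.02, 0.01], 'width': 85.15, 'gripper_force': 0.0}
```

View pics/g1.png

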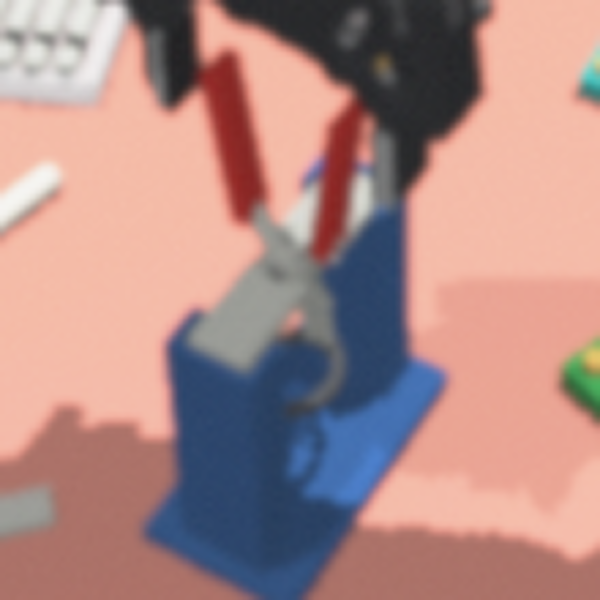

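The fingers straddle the red handles (left pad at crop (170,60), right pad at (388,165)). I'll squeeze.

>>> step_arm(series=[[[0, 0, 0, 0, 0, 0, 1], [0, 0, 0, 0, 0, 0, 1], [0, 0, 0, 0, 0, 0, 1], [0, 0, 0, 0, 0, 0, 1], [0, 0, 0, 0, 0, 0, 1], [0, 0, 0, 0, 0, 0, 1]]])

```text
clock: 13.2
eef_pos: [508.9, 300.9, 167.2]
tool_rot: [3.14, -0.003, 1.264]
force: [-2.5, -0.3, 13.4]
width: 32.9
gripper_force: 60.9
```

>>> step_arm(series=[[[0, 0, 0, 0, 0, -0.03, 1], [0, 0, 0, 0, 0, -0.05, 1], [0, 0, 0, 0, 0, -0.1, 1], [0, 0, 0, 0, 0, -0.15, 1], [0, 0, 0, 0, 0, -0.15, 1], [0, 0, 0, 0, 0, -0.15, 1], [0, 0, 0, 0, 0, 0, 1], [0, 0, 0, 0, 0, 0, 1]]])

```text
clock: 14.0
eef_pos: [507.5, 300.2, 258.9]
tool_rot: [-3.141, -0.0, 1.263]
force: [-0.4, 0.1, -2.3]
width: 32.5
gripper_force: 60.0
```

```bash
python3 m6.py g2 190 205
```

```text
{'eef_pos': [507.54, 300.22, 258.92], 'tool_rot': [-3.14, -0.0, 1.26], 'force': [-0.43, 0.09, -2.27], 'torque': [0.02, 0.02, 0.04], 'width': 32.51, 'gripper_force': 60.0}
```

View pics/g2.png

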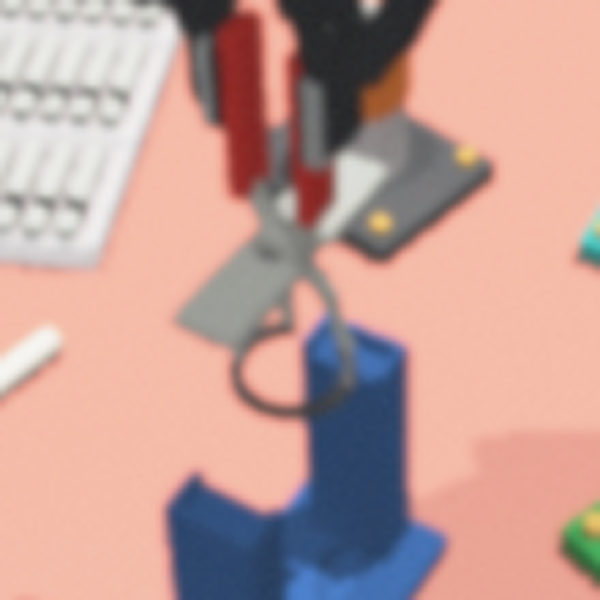

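The pliers hang upright with the ring round and spread (crop x 233–355, bottom at y 417), clear of the stand. I'll compare the ring's pixels with the projection, allowing for the side camera's bias on the stub.

```bash
cat > m7.py <<'E'
from cell import ctrl
from fit import *
from scipy.optimize import least_squares
s=ctrl.read_state(); e=s["eef_pos"]; p=ctrl.get_image("side"); print(np.round(e,1))
a=np.linspace(0,2*np.pi,60,endpoint=False)
for zo in(-108,-111,-114):
    u=proj(p,np.c_[e[0]+23*np.cos(a),e[1]+23*np.sin(a),0*a+e[2]+zo-1.5]); k=(u-[190,205]+.5)*600/110
    print(zo,"crop l/r/top/bottom",np.round([k[:,0].min(),k[:,0].max(),k[:,1].min(),k[:,1].max()]))
# dark ring pixels against the pink
r=(228,262,30,22); c=cut(p,r); d=(c.max(2)<110)&(sat(c)<.3); ys,xs=np.nonzero(d); print("dark px l/r/bottom",xs.min()+228,xs.max()+228,ys.max()+262)
E
python3 m7.py
```

```text
[507.  300.1 258.1]
-108 crop l/r/top/bottom [224. 350. 323. 417.]
-111 crop l/r/top/bottom [224. 350. 329. 423.]
-114 crop l/r/top/bottom [225. 350. 335. 429.]
dark px l/r/bottom 245 255 282
```

>>> step_arm(series=[[[0, 0, 0, -0.106, 0.053, 0, 1], [0, 0, 0, -0.206, 0.103, 0, 1], [0, 0, 0, -0.256, 0.128, 0, 1], [0, 0, 0, -0.256, 0.128, 0, 1], [0, 0, 0, -0.256, 0.128, 0, 1], [0, 0, 0, -0.256, 0.128, 0, 1], [0, 0, 0, -0.206, 0.103, 0, 1], [0, 0, 0, -0.106, 0.053, 0, 1], [0, 0, 0, 0, 0, 0.13, 1], [0, 0, 0, 0, 0, 0, 1], [0, 0, 0, 0, 0, 0, 1], [0, 0, 0, 0, 0, 0, 1]]])

```text
clock: 15.3
eef_pos: [550.9, 27.4, 239.9]
tool_rot: [3.141, 0.0, 1.264]
force: [-1.0, -0.1, -2.6]
width: 32.9
gripper_force: 60.1
```

```bash
sed -i 's/p\[y:y+110,x:x+110,::-1\],(600,600)/p[y:y+60,x:x+60,::-1],(600,600)/' m6.py; python3 m6.py g3 225 180
cat > m8.py <<'E'
from cell import ctrl
from fit import *
e=ctrl.read_state()["eef_pos"]; p=ctrl.get_image("side"); a=np.linspace(0,2*np.pi,60,endpoint=False)
def ext(x,y,r,z): 
    k=(proj(p,np.c_[x+r*np.cos(a),y+r*np.sin(a),0*a+z])-[225,180]+.5)*10; return np.round([k[:,0].min(),k[:,0].max(),k[:,1].min(),k[:,1].max()])
print("ring out",ext(e[0],e[1],23,e[2]-111-1.5),"in",ext(e[0],e[1],18,e[2]-111+1.5))
print("tip",ext(549.6,27,12,109),"axle@104",ext(549.6,27,16,104),"roller top",ext(549.6,27,28,90),"roller bot",ext(549.6,27,28,60))
print("d/dx,d/dy,d/dz px10 per mm",[np.round((proj(p,[[549+d[0],27+d[1],110+d[2]]])-proj(p,[[549,27,110]]))[0]*10,2).tolist() for d in np.eye(3)])
E
python3 m8.py
```

```text
{'eef_pos': [550.9, 27.39, 239.9], 'tool_rot': [3.14, 0.0, 1.26], 'force': [-0.95, -0.12, -2.56], 'torque': [-0.03, -0.03, -0.01], 'width': 32.91, 'gripper_force': 60.14}
ring out [209. 381. 167. 266.] in [228. 362. 168. 246.]
tip [258. 346. 245. 297.] axle@104 [244. 361. 251. 321.] roller top [201. 405. 267. 390.] roller bot [205. 405. 351. 476.]
d/dx,d/dy,d/dz px10 per mm [[-3.57, -0.47], [-0.89, 2.13], [-0.07, -2.98]]
```

View pics/g3.png

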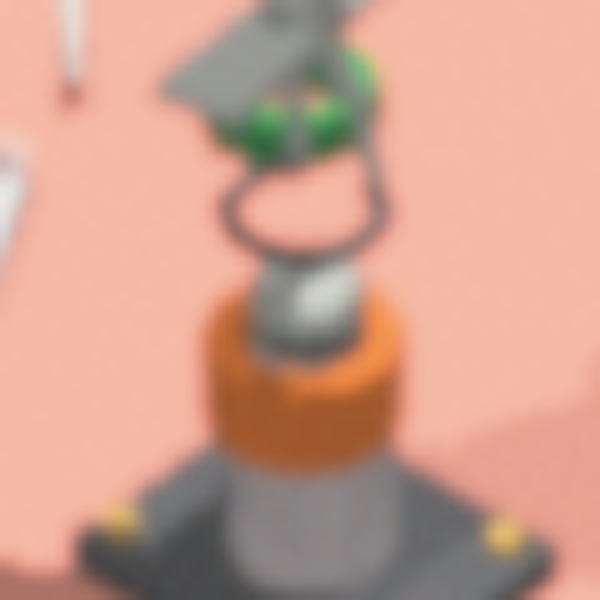

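The ring (columns 220–392, centre 306) is about 5 px right of where it would be concentric with the stub, which is about 1.3 mm in x. I'll correct that, then lower it gently.

>>> step_arm(series=[[[0, 0, 0, 0.002, 0.008, 0, 1], [0, 0, 0, 0, 0, 0.03, 1], [0, 0, 0, 0, 0, 0.03, 1], [0, 0, 0, 0, 0, 0.03, 1], [0, 0, 0, 0, 0, 0.03, 1], [0, 0, 0, 0, 0, 0.03, 1], [0, 0, 0, 0, 0, 0, 1], [0, 0, 0, 0, 0, 0, 1]]])

```text
clock: 16.2
eef_pos: [552.1, 27.0, 217.0]
tool_rot: [-3.141, 0.0, 1.263]
force: [-0.9, -0.1, -1.7]
width: 33.0
gripper_force: 60.1
```

>>> step_arm(series=[[[0, 0, 0, 0, 0, 0.02, 1], [0, 0, 0, 0, 0, 0.02, 1], [0, 0, 0, 0, 0, 0.02, 1], [0, 0, 0, 0, 0, 0, 1], [0, 0, 0, 0, 0, 0, 1]]])

```text
clock: 16.7
eef_pos: [552.1, 27.1, 208.1]
tool_rot: [-3.141, 0.0, 1.263]
force: [0.5, -0.2, -2.9]
width: 32.8
gripper_force: 60.1
```

>>> step_arm(series=[[[0, 0, 0, 0, 0, 0.013, 1], [0, 0, 0, 0, 0, 0.013, 1], [0, 0, 0, 0, 0, 0, 1], [0, 0, 0, 0, 0, 0, 1], [0, 0, 0, 0, 0, 0, 1]]])

```text
clock: 17.2
eef_pos: [552.0, 27.1, 204.2]
tool_rot: [-3.141, 0.0, 1.263]
force: [-0.9, 0.1, -1.8]
width: 32.7
gripper_force: 60.1
```

Next, a light touch on the roller to confirm the height, which I expect around TCP z ≈ 202.7.

>>> step_arm(series=[[[0, 0, 0, 0, 0, 0.007, 1], [0, 0, 0, 0, 0, 0, 1], [0, 0, 0, 0, 0, 0, 1]]])

```text
clock: 17.5
eef_pos: [552.0, 27.0, 203.1]
tool_rot: [-3.141, 0.0, 1.263]
force: [-0.9, -0.2, -2.1]
width: 32.8
gripper_force: 60.1
```

>>> step_arm(series=[[[0, 0, 0, 0, 0, 0.007, 1], [0, 0, 0, 0, 0, 0, 1], [0, 0, 0, 0, 0, 0, 1]]])

```text
clock: 17.8
eef_pos: [552.1, 26.8, 202.7]
tool_rot: [3.141, -0.0, 1.263]
force: [-2.7, -0.4, 4.7]
width: 32.8
gripper_force: 60.9
```

>>> step_arm(series=[[[0, 0, 0, 0, 0, 0.007, 1], [0, 0, 0, 0, 0, 0, 1], [0, 0, 0, 0, 0, 0, 1]]])

```text
clock: 18.1
eef_pos: [552.2, 26.7, 202.6]
tool_rot: [3.141, -0.001, 1.263]
force: [-4.8, -0.5, 13.6]
width: 32.8
gripper_force: 61.7
```

Contact came at z 202.7, exactly as predicted. I'll back up to the groove's mid-height (z 204.2).

>>> step_arm(series=[[[0, 0, 0, 0, 0, -0.02, 1], [0, 0, 0, 0, 0, 0, 1], [0, 0, 0, 0, 0, 0, 1], [0, 0, 0, 0, 0, 0, 1], [0, 0, 0, 0, 0, 0, 1]]])

```text
clock: 18.6
eef_pos: [552.0, 27.2, 203.8]
tool_rot: [-3.141, 0.0, 1.263]
force: [-0.7, 0.0, -1.6]
width: 32.6
gripper_force: 60.1
```

>>> step_arm(series=[[[0, 0, 0, 0, 0, -0.003, 1], [0, 0, 0, 0, 0, 0, 1], [0, 0, 0, 0, 0, 0, 1], [0, 0, 0, 0, 0, 0, 1], [0, 0, 0, 0, 0, 0, 1]]])

```text
clock: 19.1
eef_pos: [552.0, 27.1, 204.5]
tool_rot: [-3.141, -0.0, 1.263]
force: [-0.2, 0.2, -1.5]
width: 33.0
gripper_force: 60.1
```

```bash
python3 -c "
from cell import ctrl
s=ctrl.read_state(); print(s['eef_pos'],s['force'],s['width']); print(ctrl.finish_job())"
```

```text
[552.03978826  27.14210005 204.5305966 ] [-0.19289788  0.20033747 -1.53022545] 32.98142872770054
the job is handed in; nothing more can be done
None
```

I handed the job in at 19.1 s: the roller is seated and released, and the spread circlip is held at the groove (about 0.3 mm above mid-height by touch) with the handles squeezed; no verdict was returned.

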